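Shut and lock the filter hatch of a sanding dust box

ROBOT

A 6-joint arm with a two-finger parallel gripper is mounted at the origin on the work surface. World frame = base frame: x ahead of the robot, y to its left, z up, the work surface at z = 0. Lengths are in m, angles in degrees, forces in N, time in s.
With the tool pointing down it reaches from about 0.4 to 0.825 m from the base axis. Payload 7 kg.
Tool frame: the origin (TCP) lies at the very end of the fingers, on their centre line; the grasp point (between the pads) lies 19 mm behind it; z points along the fingers, y is the line along which they close (so a half turn about z gives the same grasp; the last joint's range is limited). The gripper opens to 88 mm and grips with 3 to 60 N. Pads are 19 mm wide; open, the fingers measure 130 mm over their backs; the gripper's body (78 mm by 193 mm) begins 47 mm behind the grasp point.
Start: joints at [85.376, 20.546, 0.682, 0, -70.136, -16.507], TCP at [0.243, 0.63, 0.227] pointing down, gripper open.
Joint ranges: [-176.03, 176.03], [-82.01, 121.73], [-58.28, 71.71], [-173.87, 95.51], [-174.79, -0.11], [-173.66, 173.66]. Speed limits (degrees/s): [136.94, 136.94, 172.46, 180, 180, 180].

INTERFACE

Orientations are given as [roll, pitch, yaw] about the fixed x, y, z axes, in that order (R = Rz(yaw) Ry(pitch) Rx(roll)).
In Python, from plant import r gives the robot as it stands. The module is installed in compiled form; this text tells all that it offers.
- The arm moves only by the tool jog_arm, never from a script. Its arguments are lists of equal length, an entry for each row: "travel": the shift along the tool's x, y, z each as a share of 50 cm, from -1 to 1, a list of three; "dr": the turn, a rotation vector about the tool's x, y, z each as a share of 360 degrees, from -1 to 1, a list of three; "claw": the opening, from 0 (shut) to 1 (fully open). A call has exactly 10 rows; each row is the pose to reach, as a shift and turn from the pose commanded when the call began, along the tool's axes at that moment, turning the shorter way round; what a row does not reach only later rows make up. A row lasts 1/8 s, in which the tool goes at most 62.5 mm and 10.7 degrees, less where a joint would pass 70% of its speed; a pose out of reach is approached as far as the arm can. A call with a number of a shift or a turn outside -1 to 1 is refused whole. A call with a gripper value outside its range is refused whole. The fingers move at their own pace and stop on an object; "newtons" is the grip in N (left out, the last holds). Time passes only in rows, so rows that repeat a pose let the fingers close, or fill a call up. It gives the time, the measured TCP pose, the force, the opening and the grip force at its end, in the units of the state.
- r.get_state(): the state, without advancing time (a new reading comes with each control period).
- r.capture(name): name is "scene" or "top"; returns a dict with "pixels" (420x560x3 uint8, red, green, blue), "range_z" (420x560 float32, m along the optical axis (not along the pixel's ray), 0 where there is no reading), "fx", "fy", "cx", "cy" (pixels), "position" and "attitude" of the camera in the world. Camera axes: x right, y up, looking along -z (the intrinsics and any distortion apply to the point x, -y, -z); pixel columns grow to the right and rows downward; lengths in m; the calibration is good to about 2 mm. A picture is of the moment at which its call begins.
- r.close_job(): hands the job in; it is judged then, once.
Trained networks look in the newest picture that a camera, given by its name, has taken for a name from the list of things; names that differ only in an ending like _2 or _b are one class to them, and where a whole thing is asked for, a point or a joint stands for the part that bears it (a point fixed in the world has none). Each returns a list of dicts, best first, with "conf" (0 to 1); they miss things now and then, are a little off and sometimes report something else, mostly with a low value. They report only what shows in the picture. A call takes as long as a camera call.
- r.boxes_of(name, camera): "extent" ([left, top, right, bottom] in pixels, round what is visible of it).
- r.regions_of(name, camera): "pixels" (420x560 bool, what is visible of it) and "extent" ([left, top, right, bottom] in pixels, round what is visible of it).
- r.tip_of(name, camera): "at" ([column, row] in pixels: a listed point, or the origin of a listed thing).
The state is a dict: "time_s": time; "joints": joint angles; "qd": joint speeds; "joint_torque": joint torques, N m; "tcp_pos": TCP position; "eef_rot": TCP orientation; "contact_force": force on the tool from outside, world axes, zero at the start; "moment": the same for the moment, N m; "gripper_width": finger opening in m; "gripper_force": force on a finger pad.
Only numpy, scipy, OpenCV 4.12 (cv2) and the standard library are available. Lean on these libraries where they do the work, as an engineer would, in place of code of your own. Each camera call takes 0.05 s, during which the arm holds its last target. There are 200 camera calls.

TASK

The filter in the sanding dust box has been changed: shut its hatch and lock it. Without gripping or lifting anything, push the open hatch down with the fingertips, then set the fingertips in the slot of its round turn-fastener and, keeping the hatch pressed fully down against its sprung pins, turn the fastener clockwise a full quarter turn to its stop, so that the hatch stays shut by itself. Leave the tools and materials on and around the box where they are.

Things in the scene. Friction and masses are not known exactly. Their poses are not given: they have to be found in the camera images.
- dust_box: fixed grey sheet-steel bench-top sanding dust box, 300 mm (x) by 480 mm (y) by 120 mm high; origin at the centre of its underside on the table, x from its front to its back, y to its left. The left half of its top is a slotted steel sanding deck, the right half carries the filter hatch
- hatch (a joint): opening angle of the filter hatch in rad: 0 = fully shut, flat on the box's rim; positive = front edge raised; starts at 0.35 to 0.75. The hatch is a grey sheet-metal plate 210 mm wide, 245 mm from hinge line to front edge, 8 mm thick, 0.27 kg with its fastener, hinged along its back edge, parallel to the box's y. The stiff hinge (friction 0.5 N m) keeps it at the angle where it is left
- hatch_hinge (a point): point on the hinge line at the middle of the hatch's width, at the plate's underside, 120 mm above the table; it turns with the hatch: x lies in the plate and points from the front edge to the hinge, y runs along the hinge, z is the plate's upward normal
- hatch_edge (a point): middle of the hatch's front edge, on the upper face, 245 mm from the hinge line; moves with the hatch, axes as hatch_hinge
- fastener (a joint): angle of the quarter-turn fastener in rad: 0 = unlocked, slot parallel to the hinge; grows as it turns clockwise seen from above; 1.571 = the stop, locked, slot pointing from the hinge to the front edge. Starts at 0 to 0.3. Light friction (0.06 N m): it stays where it is left. Fingertips narrower than the slot turn it only from near a slot end or spread along the slot
- slot_floor (a point): centre of the slot's floor, on the turning axis, 178 mm from the hinge line, mid-width, 130 mm above the table when shut. Fastener: round aluminium disc, 88 mm across, in a fixed black collar (90 mm inside, 102 mm outside). The slot, 32 mm wide, 13 mm deep, runs across the disc to the collar; disc and collar stand 15 mm above the plate. Turns with the disc: y along the slot, z up the axis
- pin_left: left of two sprung steel ejector pins (10 mm across) in the box's front rim, under the hatch's front corners; they stand 14 mm above the rim and are pressed flush by the closing hatch. Origin at rim height. Left unlocked, the hatch springs up to about 0.06 rad; about 11 N straight down on the fastener holds it fully shut
- keeper: steel catch strip under the front rim, 100 mm wide (origin as dust_box; strip 129 mm forward of it, 125 mm right, 108 mm up). The fastener's tongue (under the hatch, along the slot) passes under it from about 0.7 rad of turn on, but only while the hatch is held within 3 mm of fully shut; turned too early it keeps the hatch open. Locked and let go, the hatch rises 3 mm (0.012 rad) against it
- sanding_block: loose cork sanding block, 115 by 60 by 28 mm, lying on the left half of the box; origin at the centre of its underside. Leave it
- nut_blank: loose white bone nut blank, 52 by 9 by 10 mm, lying on the left half of the box; origin at the centre of its underside. Leave it
- glue_bottle: standing white glue bottle, 54 mm diameter, 150 mm high, on the table to the left; origin at the centre of its underside. Leave it
- scissors: scissors with blue handles lying on the table, 190 mm long, 10 mm high; origin on the table under the pivot, x to the points. Leave them
- lacquer_tin: standing round tin, 96 mm diameter, 162 mm high, on the table to the right; origin at the centre of its underside. Leave it
- stain_bottle: standing small amber bottle, 46 mm diameter, 85 mm high, on the table to the right; origin at the centre of its underside. Leave it
- tape_roll: roll of yellow tape lying flat on the table, 90 mm diameter, 22 mm high; origin at the centre of its underside. Leave it

How it is judged:
By the outcome, as a careful person would: the job done as asked, in the order asked, and still so for the second after the job is handed in, with the robot touching nothing.
It also fails if it takes over 58 s, if anything falls off the work surface, if the arm or the gripper's body presses on something with over 40 N, if the wrist force passes 120 N, or if a joint passes its speed limit or range.

## Working session

There is one attempt and no reset: what is moved stays moved. The work goes in short steps, Python scripts to look and compute and a tool call to move; the robot and the scene stay as the last step left them, time stands still between calls to the robot, and variables do not carry over. Pictures are saved under pics/ and viewed, at most 10 in all, crops included, and the job is handed in when it is done.

Besides the shell and the picture viewer there is one more tool, called after "Emit:" as name(argument=value, ...), one argument or row to a line, values as JSON. jog_arm: Moves the arm, as the interface text tells. Its arguments: {"type":"object","properties":{"travel":{"type":"array"},"dr":{"type":"array"},"claw":{"type":"array"},"newtons":{"type":"number"}},"required":["travel","dr","claw"]}

```bash
mkdir -p pics; cat > h.py <<'E'
from plant import r
import numpy as np, cv2
from scipy.spatial.transform import Rotation as R
def att(c):
    a=np.array(c["attitude"],float)
    if a.shape==(3,3): return a
    if a.size==4: raise Exception("quat %s"%a)
    return R.from_euler('xyz',a,degrees=True).as_matrix()
def w(c,col,row,z=None):
    z=z or float(np.median([v for v in c["range_z"][int(row)-1:int(row)+2,int(col)-1:int(col)+2].ravel() if v>0]))
    p=np.array([(col-c["cx"])/c["fx"]*z,-(row-c["cy"])/c["fy"]*z,-z])
    return att(c)@p+np.array(c["position"])
def cloud(c):
    v,u=np.mgrid[0:420,0:560]; z=c["range_z"]
    p=np.stack([(u-c["cx"])/c["fx"]*z,-(v-c["cy"])/c["fy"]*z,-z],-1)
    return p@att(c).T+np.array(c["position"])
E
python3 - <<'E'
from h import *
for n in("scene","top"):
    c=r.capture(n); cv2.imwrite(f"pics/{n}0.png",c["pixels"][:,:,::-1])
    print(n,c["position"],c["attitude"],c["fx"],c["cx"],c["cy"],[k for k in c])
    for t in("dust_box","hatch_hinge","hatch_edge","slot_floor","pin_left","keeper","lacquer_tin","stain_bottle","glue_bottle","sanding_block"):
        for d in r.tip_of(t,n)[:2]:
            try: print(t,round(d["conf"],2),np.round(d["at"],1),w(c,*d["at"]).round(3))
            except Exception as e: print(t,d,e)
E
```

```text
scene [ 1.42565603 -0.10429904  1.22363777] [37.931159   -0.08500142 82.62395523] 546.4096711899786 272.70611061916225 208.82758744478625 ['pixels', 'range_z', 'fx', 'fy', 'cx', 'cy', 'position', 'attitude']
dust_box 0.86 [271.1 257.3] [ 0.718 -0.015  0.119]
hatch_hinge 0.59 [218.4 264.1] [ 0.674 -0.144  0.046]
hatch_hinge 0.4 [105.7 275.7] [ 0.675 -0.424  0.05 ]
hatch_edge 0.98 [224.1 164.2] [ 0.53  -0.104  0.258]
hatch_edge 0.7 [429.4 175. ] [0.433 0.488 0.025]
slot_floor 0.64 [223.8 193.8] [ 0.59  -0.112  0.22 ]
lacquer_tin 0.69 [102.4 274.7] [ 0.678 -0.429  0.061]
stain_bottle 0.77 [111.5 217. ] [ 0.469 -0.426  0.022]
glue_bottle 0.89 [429.9 174.3] [0.433 0.489 0.028]
sanding_block 0.86 [337.9 229.6] [0.676 0.154 0.145]
top [0.38268652 0.00979236 1.25079769] [  7.62059833   0.48765876 -90.46635381] 392.2873048891622 276.80642802110776 210.8378204451567 ['pixels', 'range_z', 'fx', 'fy', 'cx', 'cy', 'position', 'attitude']
dust_box 0.96 [284.7 182.5] [ 0.618 -0.006  0.118]
hatch_hinge 0.96 [323.5 150.3] [ 0.708 -0.12   0.14 ]
hatch_edge 0.77 [328.5 206.5] [ 0.526 -0.115  0.256]
slot_floor 0.64 [327.3 188.3] [ 0.575 -0.114  0.248]
lacquer_tin 0.79 [417.8 184.5] [ 0.61  -0.399  0.109]
stain_bottle 0.51 [422.8 242.7] [ 0.44  -0.415  0.077]
glue_bottle 0.62 [123.5 253.6] [0.415 0.479 0.073]
sanding_block 0.68 [227.2 172.6] [0.643 0.16  0.148]
```

View pics/scene0.png

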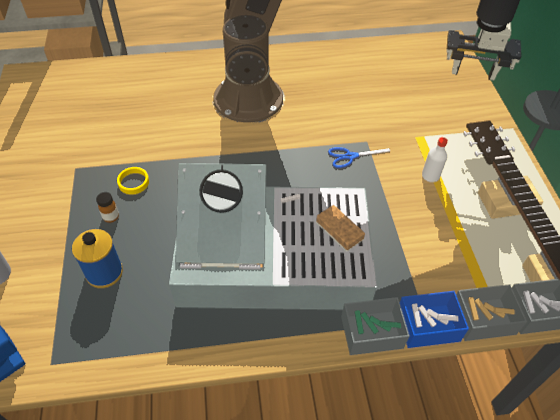

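View pics/top0.png

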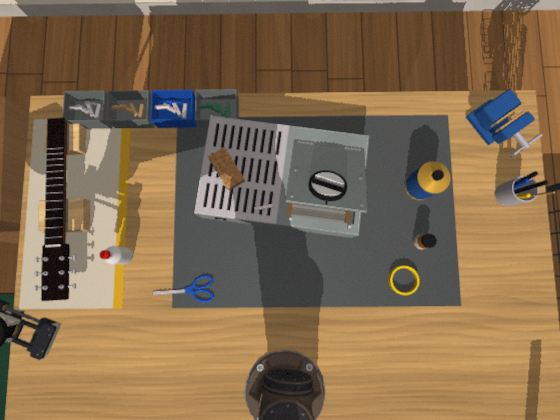

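```bash
python3 - <<'E'
from h import *
for n in("scene","top"):
    c=r.capture(n); P=cloud(c)
    for t in ("hatch_edge","dust_box"):
        ds=r.regions_of(t,n)
        if not ds: continue
        d=ds[0]; m=d["pixels"]&(c["range_z"]>0); q=P[m]; print(n,t,round(d["conf"],2),m.sum(),d["extent"],np.percentile(q,[1,50,99],axis=0).round(3).tolist())
        if t=="hatch_edge":
            for _ in range(4):
                ce=q.mean(0); nn=np.linalg.svd(q-ce,full_matrices=False)[2][2]; nn*=np.sign(nn[2])
                dd=(q-ce)@nn; q=q[(dd<0.004+np.median(dd))&(dd>np.median(dd)-.006)]
            print("plane",nn.round(4),ce.round(4),len(q),"tilt",np.degrees(np.arccos(nn[2])).round(2),"yaw",np.degrees(np.arctan2(-nn[1],-nn[0])).round(2))
            h=q[:,:2]; import cv2 as cv; print(q.min(0).round(3),q.max(0).round(3))
    # box deck
    m=(abs(P[...,2]-.12)<.006)&(c["range_z"]>0)
    print("deck",m.sum(),cv2.minAreaRect(P[m][:,:2].astype(np.float32)))
print({k:np.round(v,3).tolist() for k,v in r.get_state().items()})
E
```

```text
scene hatch_edge 0.86 8917 [175.6, 165.2, 269.1, 265.8] [[0.518, -0.233, 0.116], [0.628, -0.124, 0.194], [0.729, -0.013, 0.261]]
plane [ 0.532  -0.0839  0.8426] [ 0.6388 -0.1238  0.1873] 5724 tilt 32.59 yaw 171.04
[ 0.514 -0.239  0.129] [ 0.739 -0.007  0.261]
scene dust_box 0.98 24476 [168.9, 160.2, 376.0, 310.1] [[0.515, -0.246, 0.012], [0.692, -0.038, 0.12], [0.822, 0.235, 0.258]]
deck 11497 ((0.25857001543045044, 0.21037262678146362), (0.7817880511283875, 2.004392147064209), 47.04611587524414)
top hatch_edge 0.97 4726 [286.7, 142.2, 367.3, 212.0] [[0.519, -0.229, 0.119], [0.612, -0.12, 0.212], [0.727, -0.013, 0.261]]
plane [ 0.5514 -0.0848  0.8299] [ 0.625  -0.1227  0.1962] 3226 tilt 33.91 yaw 171.26
[ 0.513 -0.237  0.119] [ 0.739 -0.009  0.263]
deck 9915 ((0.6057262420654297, -0.1260262131690979), (0.7616791129112244, 1.269984245300293), 35.579254150390625)
{'time_s': 1.4, 'joints': [85.379, 20.547, 0.681, -0.0, -70.137, -16.508], 'qd': [-0.044, 0.027, -0.044, 0.049, -0.028, -0.007], 'joint_torque': [-0.0, -58.237, 29.33, 7.002, 0.012, -0.0], 'tcp_pos': [0.243, 0.63, 0.227], 'eef_rot': [179.998, -0.001, -21.13], 'contact_force': [0.489, -0.673, 0.047], 'moment': [0.011, 0.022, 0.004], 'gripper_force': 0.0, 'gripper_width': 0.087}
```

The scene view is from behind the robot's work area. The hatch is at about (220,215) px, raised towards the robot, with the dark slot at (222,190). In the top view the hatch is at (328,172) and the slot at (328,184), running roughly parallel to the hinge. The tin is at (428,180), well to the right.

```bash
cat >> h.py <<'E'
def fast(c,name,cen,n,zref):
    """slot floor points: height above the plate's upper face in disc"""
    P=cloud(c)[c["range_z"]>0]; d=P-cen; hgt=d@n
    lat=d-np.outer(hgt,n); rr=np.linalg.norm(lat,axis=1)
    return P,hgt,lat,rr
E
python3 - <<'E'
from h import *
Hs=[]
for n in("scene","top"):
    c=r.capture(n); P=cloud(c)
    ds=r.regions_of("dust_box",n); m=ds[0]["pixels"]&(c["range_z"]>0)
    q=P[m&(P[...,2]>.112)]
    print(n,"box rect",[np.round(v,3) for v in cv2.minAreaRect(q[:,:2].astype(np.float32))], np.median(P[m&(abs(P[...,2]-.12)<.008)][:,2]))
    q=P[r.regions_of("hatch_edge",n)[0]["pixels"]&(c["range_z"]>0)]
    best=0;rng=np.random.default_rng(0)
    for _ in range(400):
        a=q[rng.choice(len(q),3,False)]; nn=np.cross(a[1]-a[0],a[2]-a[0]); l=np.linalg.norm(nn)
        if l<1e-4: continue
        nn/=l; s=abs((q-a[0])@nn)<.003
        if s.sum()>best: best=s.sum(); I=s
    ce=q[I].mean(0); N=np.linalg.svd(q[I]-ce,full_matrices=False)[2][2]; N*=np.sign(N[2])
    yw=np.arctan2(N[1],N[0]); th=np.arccos(N[2])
    xb=np.array([np.cos(yw),np.sin(yw),0]); yb=np.array([-xb[1],xb[0],0])
    xp=np.cross(yb,N)
    u=(q[I]-ce)@xp; v=(q[I]-ce)@yb
    print("plane N",N.round(3),"th",th.round(3),"yaw",np.degrees(yw).round(2),best,"u",np.percentile(u,[.5,99.5]).round(3),"v",np.percentile(v,[.5,99.5]).round(3))
    # fastener: raised points 15mm
    A=P[c["range_z"]>0]; d=A-ce; h=d@N; uu=d@xp; vv=d@yb
    k=(h>.011)&(h<.022)&(abs(uu)<.2)&(abs(vv)<.11)
    (cu,cv_),rad=cv2.minEnclosingCircle(np.stack([uu[k],vv[k]],1).astype(np.float32))
    u1,u2=np.percentile(uu[k],[1,99]);v1,v2=np.percentile(vv[k],[1,99])
    print("raised",k.sum(),"circ",cu,cv_,rad,"mid",(u1+u2)/2,(v1+v2)/2)
    f=(np.hypot(uu-cu,vv-cv_)<.040)&(h<.007)&(h>-.004)
    X=np.stack([uu[f]-cu,vv[f]-cv_],1); 
    ev=np.linalg.svd(X-X.mean(0),full_matrices=False)[2][0]; ev*=np.sign(ev[1])
    print("slot pts",f.sum(),"mean",X.mean(0).round(4),"dir(xp,yb)",ev.round(3),"cw angle",np.degrees(np.arctan2(ev[0],ev[1])).round(1), "h",np.median(h[f]))
    F=ce+cu*xp+cv_*yb+.002*N      # slot floor centre
    H=F+.178*xp-.010*N
    print("slot",F.round(4),"hinge",H.round(4),"shut slot",(H-.178*xb+[0,0,.01]).round(4))
E
```

```text
scene box rect [array([0., 0.]), array([0., 0.]), np.float64(0.0)] nan
plane N [ 0.547 -0.074  0.834] th 0.585 yaw -7.74 5662 u [-0.124  0.109] v [-0.102  0.104]
raised 1661 circ 0.04959065467119217 0.0035122514236718416 0.15970370173454285 mid 0.030880131727416923 0.0008792349674745653
slot pts 837 mean [-0.      0.0001] dir(xp,yb) [0.384 0.924] cw angle 22.6 h 0.0004377587081291497
slot [ 0.6752 -0.1278  0.1655] hinge [ 0.8167 -0.147   0.0588] shut slot [ 0.6403 -0.1231  0.0688]
top box rect [array([0.646, 0.002]), array([0.48 , 0.302]), np.float64(81.74)] 0.11868690389058578
plane N [ 0.546 -0.079  0.834] th 0.585 yaw -8.28 3661 u [-0.115  0.121] v [-0.104  0.104]
raised 938 circ 0.05845241621136665 6.819824920967221e-05 0.15783078968524933 mid 0.039161120478781265 -0.00037206575469266034
slot pts 411 mean [-0.0001 -0.0001] dir(xp,yb) [0.534 0.846] cw angle 32.3 h -0.00015641818224643183
slot [ 0.6723 -0.1282  0.1669] hinge [ 0.8137 -0.1488  0.0604] shut slot [ 0.6376 -0.1232  0.0704]
  return _methods._mean(a, axis=axis, dtype=dtype,
  ret = ret.dtype.type(ret / rcount)
```

```bash
python3 - <<'E'
from h import *
yw=np.radians(-8.26); xb=np.array([np.cos(yw),np.sin(yw),0]); yb=np.array([-xb[1],xb[0],0]); th=.585
N=np.sin(th)*xb+[0,0,np.cos(th)]; xp=np.cross(yb,N); B=np.array([.646,.002,0])
for n in("scene","top"):
    c=r.capture(n); P=cloud(c)
    q=P[r.regions_of("hatch_edge",n)[0]["pixels"]&(c["range_z"]>0)]
    h=q@N; hs,e=np.histogram(h,bins=np.arange(h.min(),h.max(),.002)); h0=e[hs.argmax()]+.001; h0=np.median(h[abs(h-h0)<.004])
    pl=q[abs(q@N-h0)<.003]; u=pl@xp; v=pl@yb
    a=(h0-.008-(.12*N[2])-(B-.125*yb)@N)/(xb@N)
    H=B+a*xb-.125*yb+[0,0,.12]
    vm=np.mean(np.percentile(v,[.5,99.5]))
    print(n,"hinge",H.round(4),"a",a.round(4),"vmid",vm.round(4),"H.yb",(H@yb).round(4),"front u",np.percentile(u,.5).round(4),"expected",(H@xp-.245).round(4))
    F=H-.178*xp; hh=(q-F)@N; uu=(q-F)@xp; vv=(q-F)@yb
    k=(hh>.018)&(hh<.030)&(np.hypot(uu,vv)<.06)
    (cu,cv_),rad=cv2.minEnclosingCircle(np.stack([uu[k],vv[k]],1).astype(np.float32))
    print("circ",k.sum(),round(cu,4),round(cv_,4),round(rad,4))
    f=(np.hypot(uu-cu,vv-cv_)<.042)&(hh<.015)
    for k2 in (f,(np.hypot(uu-cu,vv-cv_)<.040)&(hh>.018)):
        X=np.stack([uu[k2]-cu,vv[k2]-cv_],1); C=X.T@X
        wv,V=np.linalg.eigh(C); ev=V[:,1]*np.sign(V[1,1]); print(len(X),X.mean(0).round(4),"deg",np.degrees(np.arctan2(ev[0],ev[1])).round(1),wv)
    Sh=H-.178*xb+[0,0,.01]; print("shut slot",Sh.round(4))
E
```

```text
scene hinge [ 0.726  -0.1359  0.12  ] a 0.099 vmid -0.0324 H.yb -0.0302 front u 0.3067 expected 0.304
circ 877 0.0012 -0.0024 0.0511
447 [-0.0006  0.0006] deg 14.9 [0.03876423 0.25128935]
442 [-0.0005  0.0002] deg -74.7 [0.13206738 0.31331928]
shut slot [ 0.5498 -0.1104  0.13  ]
top hinge [ 0.7245 -0.1357  0.12  ] a 0.0974 vmid -0.0302 H.yb -0.0302 front u 0.3047 expected 0.3027
circ 616 0.0022 -0.0012 0.0526
202 [ 0.0084 -0.0022] deg 14.8 [0.02487693 0.10684562]
293 [ 0.0014 -0.0002] deg -73.9 [0.09548602 0.19234136]
shut slot [ 0.5483 -0.1101  0.13  ]
```

Emit:
jog_arm(
  travel=[
    [0,0,-0.1],
    [0,0,-0.22],
    [0.15,0.145,-0.22],
    [0.3,0.29,-0.22],
    [0.4,0.39,-0.22],
    [0.5,0.485,-0.22],
    [0.6,0.58,-0.22],
    [0.75,0.725,-0.22],
    [0.85,0.82,-0.22],
    [0.95,0.92,-0.22],
  ],
  dr=[
    [0,0,0],
    [0,0,0],
    [0,0,0],
    [0,0,0],
    [0,0,0],
    [0,0,0],
    [0,0,0.0053],
    [0,0,0.0053],
    [0,0,0.0053],
    [0,0,0.0053],
  ],
  claw=[0,0,0,0,0,0,0,0,0,0],
)

```text
time_s: 3.15
tcp_pos: [0.4537, 0.1739, 0.3371]
eef_rot: [-179.9, -0.0, -23.0]
contact_force: [1.6, 0.6, 0.2]
gripper_width: 0.0003
gripper_force: 0.0
```

Emit:
jog_arm(
  travel=[
    [0,0,0],
    [0,0,0],
    [0,0,0],
    [0,0,0],
    [0,0,0],
    [0,0,0],
    [0,0,0],
    [0,0,0],
    [0,0,0],
    [0,0,0],
  ],
  dr=[
    [0,0,0],
    [0,0,0],
    [0,0,0],
    [0,0,0],
    [0,0,0],
    [0,0,0],
    [0,0,0],
    [0,0,0],
    [0,0,0],
    [0,0,0],
  ],
  claw=[0,0,0,0,0,0,0,0,0,0],
)

```text
time_s: 4.4
tcp_pos: [0.4533, 0.1757, 0.3366]
eef_rot: [180.0, 0.0, -23.0]
contact_force: [-0.2, 0.0, -0.7]
gripper_width: 0.0005
gripper_force: 0.0
```

Emit:
jog_arm(
  travel=[
    [0.08,0.073,0],
    [0.16,0.146,0],
    [0.24,0.22,0],
    [0.338,0.307,0],
    [0.338,0.307,0],
    [0.338,0.307,0.03],
    [0.338,0.307,0.06],
    [0.338,0.307,0.09],
    [0.338,0.307,0.12],
    [0.338,0.307,0.12],
  ],
  dr=[
    [0,0,0],
    [0,0,0],
    [0,0,0],
    [0,0,0],
    [0,0,0],
    [0,0,0],
    [0,0,0],
    [0,0,0],
    [0,0,0],
    [0,0,0],
  ],
  claw=[0,0,0,0,0,0,0,0,0,0],
)

```text
time_s: 5.65
tcp_pos: [0.5479, -0.0312, 0.275]
eef_rot: [179.9, 0.1, -23.0]
contact_force: [-0.2, 0.7, 0.7]
gripper_width: 0.0004
gripper_force: 0.0
```

```bash
python3 - <<'E'
from h import *
c=r.capture("scene"); cv2.imwrite("pics/s1.png",cv2.resize(c["pixels"][110:290,150:390,::-1],None,fx=3,fy=3))
E
```

```text
(no output)
```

View pics/s1.png

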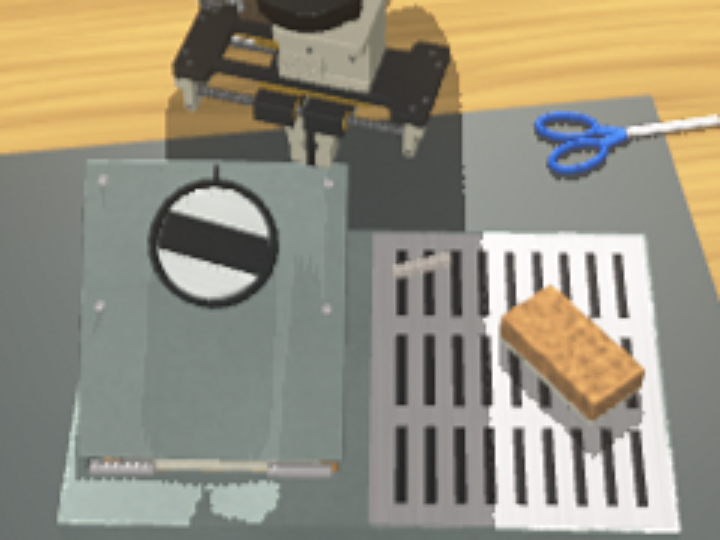

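The crop shows the closed fingers at crop (318,163), at the hatch's front edge. It isn't clear whether they are in front of the edge or above it, so I'll project the TCP into the image.

```bash
python3 - <<'E'
from h import *
c=r.capture("scene"); P=cloud(c); s=r.get_state()
def pr(p):
    q=att(c).T@(np.array(p)-c["position"]); return (c["cx"]+c["fx"]*q[0]/-q[2], c["cy"]-c["fy"]*q[1]/-q[2], -q[2])
t=np.array(s["tcp_pos"]); a=pr(t); print("tcp",t.round(4),np.round(a,3),"crop",(a[0]-150)*3,(a[1]-110)*3)
u,v=int(a[0]),int(a[1])
for dv in(-12,-8,-4,-2,0,2,4,8): print(dv,P[v+dv,u].round(3))
E
```

```text
tcp [ 0.5488 -0.0314  0.2768] [254.994 161.615   1.287] crop 314.9832239116507 154.84483960264507
-12 [ 0.588 -0.036  0.359]
-8 [ 0.59  -0.036  0.349]
-4 [ 0.559 -0.034  0.304]
-2 [ 0.557 -0.034  0.295]
0 [ 0.558 -0.034  0.289]
2 [ 0.555 -0.034  0.279]
4 [ 0.54  -0.033  0.256]
8 [ 0.554 -0.035  0.257]
```

Emit:
jog_arm(
  travel=[
    [0,0,0.03],
    [0,0,0.06],
    [0,0,0.09],
    [0,0,0.12],
    [0,0,0.15],
    [0,0,0.18],
    [0,0,0.21],
    [0,0,0.24],
    [0,0,0.265],
    [0,0,0.28],
  ],
  dr=[
    [0,0,0],
    [0,0,0],
    [0,0,0],
    [0,0,0],
    [0,0,0],
    [0,0,0],
    [0,0,0],
    [0,0,0],
    [0,0,0],
    [0,0,0],
  ],
  claw=[0,0,0,0,0,0,0,0,0,0],
)

```text
time_s: 7.0
tcp_pos: [0.548, -0.0316, 0.1358]
eef_rot: [180.0, 0.1, -23.0]
contact_force: [-6.2, 1.0, 7.8]
gripper_width: 0.0003
gripper_force: 3.7
```

Emit:
jog_arm(
  travel=[
    [0,0,-0.06],
    [0,0,-0.13],
    [0,0,-0.13],
    [0.034,0.073,-0.13],
    [0.068,0.146,-0.13],
    [0.068,0.146,-0.13],
    [0.068,0.146,-0.13],
    [0.068,0.146,-0.1],
    [0.068,0.146,-0.08],
    [0.068,0.146,-0.08],
  ],
  dr=[
    [0,0,0],
    [0,0,0],
    [0,0,0],
    [0,0,0],
    [0,0,0],
    [0,0,0],
    [0,0,0],
    [0,0,0],
    [0,0,0],
    [0,0,0],
  ],
  claw=[0,0,0.4,0.4,0.4,0.4,0.4,0.4,0.4,0.4],
)

```text
time_s: 8.25
tcp_pos: [0.5506, -0.1117, 0.1751]
eef_rot: [179.9, 0.1, -23.0]
contact_force: [-0.3, -0.1, 1.0]
gripper_width: 0.0347
gripper_force: 0.0
```

```bash
python3 - <<'E'
from h import *
c=r.capture("scene"); cv2.imwrite("pics/s2.png",cv2.resize(c["pixels"][130:280,160:310,::-1],None,fx=4,fy=4,interpolation=cv2.INTER_CUBIC))
P=cloud(c); q=P[r.regions_of("hatch_edge","scene")[0]["pixels"]&(c["range_z"]>0)]
xb=np.array([.9896,-.1437]); yb=np.array([.1437,.9896]); d=q[:,:2]-[.7255,-.136]; u=-d@xb; v=d@yb
k=(abs(v)<.1)&(u>.02)&(u<.11)&(q[:,2]<.16); p=np.polyfit(u[k],q[k,2],1); print("theta",p)
F=np.array([.551,-.112]); e=q[:,:2]-F; U=e@xb; V=e@yb
k=(np.hypot(U,V)<.04)&(q[:,2]<.152-.0); print(np.histogram(q[np.hypot(U,V)<.04][:,2],bins=np.arange(.13,.18,.004)))
c2=r.tip_of("slot_floor","scene"); print([(round(t["conf"],2),t["at"],w(c,*t["at"]).round(3)) for t in c2])
print({k:np.round(v,4).tolist() for k,v in r.get_state().items() if k in("tcp_pos","eef_rot","gripper_width","contact_force")})
E
```

```text
theta [0.06203391 0.12743941]
(array([  2,  41, 145,  78,  53, 127,  67,  18,   0,   0,   0,   2]), array([0.13 , 0.134, 0.138, 0.142, 0.146, 0.15 , 0.154, 0.158, 0.162,
       0.166, 0.17 , 0.174, 0.178]))
[(0.74, [222.3, 201.6], array([ 0.55 , -0.118,  0.141]))]
{'tcp_pos': [0.5517, -0.1119, 0.1767], 'eef_rot': [179.9977, -0.0148, -23.0135], 'contact_force': [-0.1618, -0.1128, 0.4485], 'gripper_width': 0.035}
```

View pics/s2.png

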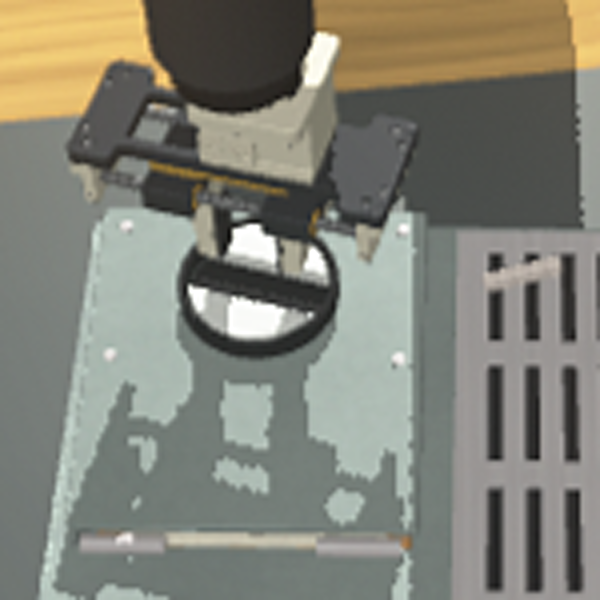

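The hatch rests on its pins at 0.062 rad. The fingers hang above the slot at crop (210–300,250), with the slot at crop (262,285). I'll check the centring before lowering.

```bash
python3 - <<'E'
from h import *
from scipy.optimize import least_squares
xb=np.array([.9896,-.1437]); yb=np.array([.1437,.9896])
c=r.capture("scene"); P=cloud(c); rgb=c["pixels"].astype(int)
ok=(c["range_z"]>0)&(P[...,2]<.17)&(P[...,2]>.135)
e=P[...,:2]-[.551,-.112]; U=e@xb; V=e@yb; rad=np.hypot(U,V)
pl=.12744+.062*(-(P[...,:2]-[.7255,-.136])@xb); h=P[...,2]-pl
m=ok&(rad<.065)&(h>.008)&(h<.02)&(rgb.max(2)<70)
x=np.stack([U[m],V[m]],1); x=x[np.hypot(*x.T)>.038]
f=least_squares(lambda p:np.hypot(x[:,0]-p[0],x[:,1]-p[1])-.048,[0,0],loss="soft_l1",f_scale=.002); print("collar off",f.x.round(4),len(x))
m=ok&(rad<.038)&(h<.006)&(h>-.002); s=np.stack([U[m],V[m]],1); print("slot",len(s),s.mean(0).round(4))
a=np.radians(14.8); t=s@np.array([np.cos(a),-np.sin(a)]); print("across",np.percentile(t,[3,50,97]).round(4))
E
```

```text
collar off [ 0.0038 -0.0007] 155
slot 227 [-0.0035  0.0009]
across [-0.0168 -0.0038  0.0094]
```

Emit:
jog_arm(
  travel=[
    [0,0,0.02],
    [0,0,0.035],
    [0,0,0.05],
    [0,0,0.06],
    [0,0,0.07],
    [0,0,0.075],
    [0,0,0.08],
    [0,0,0.085],
    [0,0,0.09],
    [0,0,0.09],
  ],
  dr=[
    [0,0,0],
    [0,0,0],
    [0,0,0],
    [0,0,0],
    [0,0,0],
    [0,0,0],
    [0,0,0],
    [0,0,0],
    [0,0,0],
    [0,0,0],
  ],
  claw=[0.4,0.4,0.4,0.4,0.4,0.4,0.4,0.4,0.4,0.4],
)

```text
time_s: 9.7
tcp_pos: [0.5509, -0.1122, 0.1321]
eef_rot: [180.0, 0.0, -23.0]
contact_force: [-4.5, 1.2, 5.8]
gripper_width: 0.0353
gripper_force: 3.3
```

Emit:
jog_arm(
  travel=[
    [0,0,0.002],
    [0,0,0.004],
    [0,0,0.006],
    [0,0,0.008],
    [0,0,0.008],
    [0,0,0.008],
    [0,0,0.008],
    [0,0,0.008],
    [0,0,0.008],
    [0,0,0.008],
  ],
  dr=[
    [0,0,0],
    [0,0,0],
    [0,0,0],
    [0,0,0],
    [0,0,0],
    [0,0,0],
    [0,0,0],
    [0,0,0],
    [0,0,0],
    [0,0,0],
  ],
  claw=[0.4,0.4,0.4,0.4,0.4,0.4,0.4,0.4,0.4,0.4],
)

```text
time_s: 10.95
tcp_pos: [0.5509, -0.1122, 0.13]
eef_rot: [180.0, -0.0, -23.0]
contact_force: [-10.1, 3.7, 21.4]
gripper_width: 0.0353
gripper_force: 10.8
```

Emit:
jog_arm(
  travel=[
    [0,0,0.001],
    [0,0,0.002],
    [0,0,0.002],
    [0,0,0.002],
    [0,0,0.002],
    [0,0,0.002],
    [0,0,0.002],
    [0,0,0.002],
    [0,0,0.002],
    [0,0,0.002],
  ],
  dr=[
    [0,0,0.01],
    [0,0,0.022],
    [0,0,0.034],
    [0,0,0.046],
    [0,0,0.058],
    [0,0,0.07],
    [0,0,0.082],
    [0,0,0.094],
    [0,0,0.106],
    [0,0,0.106],
  ],
  claw=[0.4,0.4,0.4,0.4,0.4,0.4,0.4,0.4,0.4,0.4],
)

```text
time_s: 12.2
tcp_pos: [0.5508, -0.1117, 0.1298]
eef_rot: [-180.0, -0.0, -61.2]
contact_force: [-13.8, 8.5, 29.8]
gripper_width: 0.0348
gripper_force: 15.0
```

```bash
python3 - <<'E'
from h import *
c=r.capture("scene"); cv2.imwrite("pics/s3.png",cv2.resize(c["pixels"][130:280,160:310,::-1],None,fx=4,fy=4,interpolation=cv2.INTER_CUBIC))
print({k:np.round(v,4).tolist() for k,v in r.get_state().items() if k in("tcp_pos","eef_rot","gripper_width","contact_force","moment","joints")})
E
```

```text
{'joints': [8.4944, 14.7439, -21.2867, 0.0001, -53.9312, 20.3436], 'tcp_pos': [0.5508, -0.1117, 0.1299], 'eef_rot': [-179.9642, -0.0133, -61.162], 'contact_force': [-14.0395, 8.051, 29.9663], 'moment': [3.2802, 5.4319, -0.0305], 'gripper_width': 0.0351}
```

View pics/s3.png

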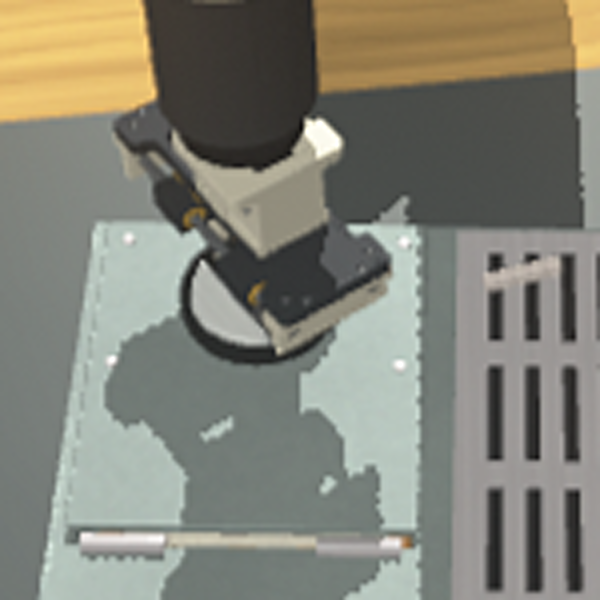

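The disc has turned with the fingers: its slot edge now runs diagonally at crop (215,290). I'll keep turning to the stop.

Emit:
jog_arm(
  travel=[
    [0,0,0],
    [0,0,0],
    [0,0,0],
    [0,0,0],
    [0,0,0],
    [0,0,0],
    [0,0,0],
    [0,0,0],
    [0,0,0],
    [0,0,0],
  ],
  dr=[
    [0,0,0.016],
    [0,0,0.032],
    [0,0,0.048],
    [0,0,0.064],
    [0,0,0.08],
    [0,0,0.096],
    [0,0,0.108],
    [0,0,0.118],
    [0,0,0.124],
    [0,0,0.124],
  ],
  claw=[0.4,0.4,0.4,0.4,0.4,0.4,0.4,0.4,0.4,0.4],
)

```text
time_s: 13.5
tcp_pos: [0.5525, -0.1123, 0.13]
eef_rot: [-179.8, -0.0, -105.8]
contact_force: [-7.0, 3.1, 24.6]
gripper_width: 0.0352
gripper_force: 12.0
```

```bash
python3 - <<'E'
from h import *
print({k:np.round(v,4).tolist() for k,v in r.get_state().items() if k in("tcp_pos","eef_rot","gripper_width","contact_force","moment","joints")})
E
```

```text
{'joints': [8.4579, 14.7974, -21.2409, 0.1073, -53.777, -24.293], 'tcp_pos': [0.5525, -0.1123, 0.13], 'eef_rot': [-179.796, -0.0031, -105.7719], 'contact_force': [-7.0081, 3.1016, 24.6482], 'moment': [1.1451, 2.9587, 0.1754], 'gripper_width': 0.0352}
```

Emit:
jog_arm(
  travel=[
    [0,0,0],
    [0,0,0],
    [0,0,0],
    [0,0,0],
    [0,0,0],
    [0,0,0],
    [0,0,0],
    [0,0,0],
    [0,0,0],
    [0,0,0],
  ],
  dr=[
    [0,0,0.003],
    [0,0,0.006],
    [0,0,0.009],
    [0,0,0.012],
    [0,0,0.015],
    [0,0,0.018],
    [0,0,0.021],
    [0,0,0.024],
    [0,0,0.024],
    [0,0,0.024],
  ],
  claw=[0.4,0.4,0.4,0.4,0.4,0.4,0.4,0.4,0.4,0.4],
)

```text
time_s: 14.75
tcp_pos: [0.5531, -0.1119, 0.13]
eef_rot: [-179.7, -0.0, -114.0]
contact_force: [-6.4, 4.8, 21.4]
gripper_width: 0.0352
gripper_force: 53.0
```

```bash
python3 - <<'E'
from h import *
print({k:np.round(v,4).tolist() for k,v in r.get_state().items() if k in("tcp_pos","eef_rot","gripper_width","contact_force","moment","joints")})
E
```

```text
{'joints': [8.5338, 14.8198, -21.2352, 0.1844, -53.7373, -32.6549], 'tcp_pos': [0.5531, -0.1119, 0.13], 'eef_rot': [-179.7448, -0.0135, -114.0123], 'contact_force': [-6.4225, 4.7811, 21.4419], 'moment': [1.7554, 2.5238, 3.5505], 'gripper_width': 0.0352}
```

Emit:
jog_arm(
  travel=[
    [0,0,0],
    [0,0,0],
    [0,0,0],
    [0,0,-0.004],
    [0,0,-0.01],
    [0,0,-0.02],
    [0,0,-0.04],
    [0,0,-0.08],
    [0,0,-0.16],
    [0,0,-0.24],
  ],
  dr=[
    [0,0,-0.007],
    [0,0,-0.014],
    [0,0,-0.014],
    [0,0,-0.014],
    [0,0,-0.014],
    [0,0,-0.014],
    [0,0,-0.014],
    [0,0,-0.014],
    [0,0,-0.014],
    [0,0,-0.014],
  ],
  claw=[0.4,0.4,0.4,0.4,0.4,0.4,0.4,0.4,0.4,0.4],
)

```text
time_s: 16.0
tcp_pos: [0.5507, -0.1124, 0.2476]
eef_rot: [179.9, -0.0, -109.5]
contact_force: [1.5, 0.8, 0.8]
gripper_width: 0.035
gripper_force: 0.0
```

Emit:
jog_arm(
  travel=[
    [0,0,-0.1],
    [-0.1,0,-0.2],
    [-0.2,0,-0.2],
    [-0.2,0.1,-0.2],
    [-0.2,0.2,-0.2],
    [-0.2,0.2,-0.2],
    [-0.2,0.2,-0.2],
    [-0.2,0.2,-0.2],
    [-0.2,0.2,-0.2],
    [-0.2,0.2,-0.2],
  ],
  dr=[
    [0,0,0],
    [0,0,0],
    [0,0,0],
    [0,0,0],
    [0,0,0],
    [0,0,0],
    [0,0,0],
    [0,0,0],
    [0,0,0],
    [0,0,0],
  ],
  claw=[0.4,0.4,0.4,0.4,0.4,0.4,0.4,0.4,0.4,0.4],
)

```text
time_s: 17.25
tcp_pos: [0.4907, 0.0152, 0.3462]
eef_rot: [180.0, -0.0, -109.5]
contact_force: [-0.2, 0.2, -0.2]
gripper_width: 0.0349
gripper_force: 0.0
```

```bash
python3 - <<'E'
from h import *
xb=np.array([.9896,-.1437]); yb=np.array([.1437,.9896])
c=r.capture("scene"); P=cloud(c); cv2.imwrite("pics/s4.png",cv2.resize(c["pixels"][130:280,160:390,::-1],None,fx=3,fy=3,interpolation=cv2.INTER_CUBIC))
q=P[r.regions_of("hatch_edge","scene")[0]["pixels"]&(c["range_z"]>0)]
d=q[:,:2]-[.7255,-.136]; u=-d@xb; v=d@yb
k=(abs(v)<.1)&(u>.02)&(u<.11)&(q[:,2]<.16); p=np.polyfit(u[k],q[k,2],1); print("theta",p)
h=q[:,2]-np.polyval(p,u); U=-(u-.178); 
k=(np.hypot(U,v)<.06)&(h>.010)&(h<.022); (a,b),rr=cv2.minEnclosingCircle(np.stack([U[k],v[k]],1).astype(np.float32)); print(a,b,rr)
s=(np.hypot(U-a,v-b)<.041)&(h<.007)&(h>-.002); X=np.stack([U[s]-a,v[s]-b],1); wv,V=np.linalg.eigh(X.T@X); ev=V[:,1]; ev*=np.sign(ev[0]); print(len(X),"slot cw deg",np.degrees(np.arctan2(ev[0],ev[1])))
print({k:np.round(v,4).tolist() for k,v in r.get_state().items() if k in("tcp_pos","eef_rot","contact_force","time_s")})
E
```

```text
Traceback (most recent call last):
IndexError: list index out of range
```

View pics/s4.png

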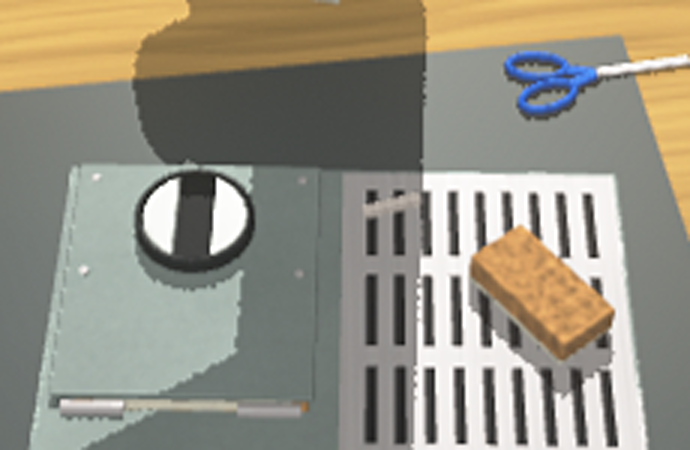

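The slot at crop (195,220) now points from the hinge to the front edge, and the hatch lies flat. The block, nut blank and scissors haven't moved. I'll check the angles in numbers.

```bash
python3 - <<'E'
from h import *
xb=np.array([.9896,-.1437]); yb=np.array([.1437,.9896])
c=r.capture("scene"); P=cloud(c); q=P[c["range_z"]>0]; C=c["pixels"][c["range_z"]>0].astype(int)
d=q[:,:2]-[.7255,-.136]; u=-d@xb; v=d@yb; I=(abs(v)<.1)&(u>.02)&(u<.24)&(q[:,2]<.16)&(q[:,2]>.11); q,u,v,C=q[I],u[I],v[I],C[I]
k=(u<.11); p=np.polyfit(u[k],q[k,2],1); print("theta",p)
h=q[:,2]-np.polyval(p,u); U=-(u-.178)
k=(np.hypot(U,v)<.06)&(h>.010)&(h<.022); (a,b),rr=cv2.minEnclosingCircle(np.stack([U[k],v[k]],1).astype(np.float32)); print(a,b,rr)
br=(np.hypot(U-a,v-b)<.042)&(h>.01)&(C.min(1)>150); B=np.stack([U[br]-a,v[br]-b],1)
# slot edges: bright disc halves, fit inner edges
for sg in(1,-1):
    t=B[B[:,1]*sg>0]; bins=np.arange(-.028,.03,.007); e=[(x+.0035,np.min(abs(t[(t[:,0]>x)&(t[:,0]<x+.007),1]))*sg) for x in bins if ((t[:,0]>x)&(t[:,0]<x+.007)).any()]
    e=np.array(e); m=np.polyfit(e[:,0],e[:,1],1); print("edge",sg,"cw deg",90-np.degrees(np.arctan(m[0])),m[1])
E
```

```text
theta [0.01506366 0.12732841]
0.003633766667917371 -0.0030079041607677937 0.052828848361968994
edge 1 cw deg 90.81601156847768 0.017430382845727965
edge -1 cw deg 88.76397787514131 -0.016297424140691782
```

Locked: hatch at about 0.012–0.015 rad, slot at about 90°.

```bash
python3 -c "
from plant import r
print(r.close_job())"
```

```text
the job is handed in; nothing more can be done
None
```

The hatch is shut and locked: the fastener is turned about 90° to its stop, the hatch holds shut by itself at about 0.015 rad, the camera showed the items on the deck and the scissors still in place, and the job is handed in.

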